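Turn the status sign of the checked sample to green

ROBOT

A 7-joint arm with a two-finger parallel gripper is mounted at the origin on a cart in front of the work surface, level with it; the furniture and walls round the work are solid. World frame = base frame: x ahead of the robot, y to its left, z up, the work surface at z = 0. Lengths are in m, angles in rad, forces in N, time in s.
With the tool pointing down it reaches from about 0.4 to 0.85 m from the base axis. Payload 4.5 kg.
Tool frame: the origin (TCP) lies at the very end of the fingers, on their centre line; the grasp point (between the pads) lies 19 mm behind it (r.pinch_z is the distance from the TCP to the grasp point, in m); x points along the fingers, y is the direction in which the jaws open and shut, and the axes are right-handed (so a half turn about x gives the same grasp; the last joint's range is limited). The gripper opens to 88 mm and grips with 3 to 60 N. Pads are 18 mm wide; open, the fingers measure 123 mm over their backs; the gripper's body (75 mm by 187 mm) begins 45 mm behind the grasp point.
Start: joints at [1.373, 0.689, -0.195, 1.565, 0.157, 0.902, -0.215], TCP at [0.144, -0.608, 0.239] pointing down, gripper open.
Joint ranges: [-3.01, 3.01], [-0.46, 2.08], [-1.47, 1.51], [0.13, 2.56], [-1, 4.14], [0.04, 2.09], [-2.66, 2.66]. Speed limits (rad/s): [2.57, 2.57, 3.14, 3.14, 3.14, 3.14, 3.14].

INTERFACE

Orientations are given as a unit quaternion [x, y, z, w].
In Python, from plant import telemetry, cams, job, r gives the robot as it stands.
- The arm moves only by the tool send_rows, never from a script. Its argument "commands" is one flat list of numbers, 7 for each row, row after row: the shift along the world's x, y, z as a fraction of full scale, then the turn, a rotation vector about the world's x, y, z as a fraction of full scale, then the closure, from 0 (fully open) to 1 (shut). In form: [dx, dy, dz, wx, wy, wz, claw, dx, dy, dz, wx, wy, wz, claw, ...]. A call has 1 to 12 rows; each row shifts and turns the pose as measured when the row begins; what a row does not reach is not made up. Full scale, the value 1, is 250 mm for a shift and 90 degrees for a turn. A row lasts 1/10 s, in which the tool goes at most 50 mm and 8.59 degrees, less where a joint would pass 70% of its speed; a pose out of reach is approached as far as the arm can. A call with a number of a shift or a turn outside -1 to 1 is refused whole. A call with a gripper value outside its range is refused whole. The fingers move at their own pace and stop on an object; "newtons" is the grip in N (left out, the last holds). Time passes only in rows, so rows that do not move let the fingers close. It gives the time, the measured TCP pose, the force and the opening at its end, in the units of the state.
- telemetry.get_state(): the state, without advancing time (a new reading comes with each control period).
- cams.snapshot(name): name is "scene" or "side" or "wrist"; returns a dict with "image" (420x560x3 uint8, blue, green, red), "intrinsics" (3x3 intrinsics, pixels), "world_to_cam" (4x4, takes a point from world to camera coordinates). Camera axes: x right, y down, z forward; pixel columns grow to the right and rows downward; lengths in m; the calibration is good to about 2 mm. A picture is of the moment at which its call begins. There is no depth.
- job.finish_job(): hands the job in, once; it reports no verdict.
The state is a dict: "clock": time; "q": joint angles; "qd": joint speeds; "joint_torque": joint torques, N m; "tool_pos": TCP position; "eef_rot": TCP orientation; "contact_force": force on the tool from outside, world axes, zero at the start; "moment": the same for the moment, N m; "opening": opening from 0.0 (shut) to 1.0 (fully open).
Only numpy, scipy, OpenCV 4.12 (cv2) and the standard library are available. Lean on these libraries where they do the work, as an engineer would, in place of code of your own. Each camera call takes 0.05 s, during which the arm holds its last target.

TASK

The sample in the red-lidded jar has been checked: on the bay where that jar stands, swing the pivoted sign half a turn, so that its green face looks to the front, towards the jar and the robot, and the sign stands square across the bay again. Leave the sign of the other bay as it is.

Things in the scene. Friction and masses are not known exactly. Their poses are not given: they have to be found in the camera images.
- bay_a: Fixed white slab 190x140x10 mm on the bench; the red-lidded jar (52 mm wide, top 82 mm above the bench) stands on it at x = -55 mm, the sign's vertical pivot axis is at x = +55 mm, y = 0. Origin: centre of the underside, at bench height; -x is its front, turned roughly to the robot, z up. A second bay like it carries a white-lidded jar.
- sign_a (a joint): Turn (rad, counter-clockwise from above) of that bay's sign: upright plate 130 mm wide, 8 thick, 50 to 120 mm above the bench, one face red, one green. 0: square across the bay, red to the front, knob at the bay's +y end; pi or -pi: green to the front, knob at -y. Turns either way, stops at 3.9 and -3.9, light friction (0.03 N m), stays where left.
- sign_a_knob (a point): Point on the axis of the yellow upright knob on that sign's top edge, 50 mm from the pivot axis; moves with the sign. The knob is a round sleeve, 14 mm across, 122 to 155 mm above the bench, and spins freely on its stem, so a hand holding it need not turn. This point lies 140 mm above the bench.
- sign_b_knob (a point): The same point on the knob of the other sign, which is alike and stands on the bay with the white-lidded jar. That sign must not be turned.

How it is judged:
By the outcome, as a careful person would: the job done as asked, in the order asked, and still so for the second after the job is handed in, with the robot touching nothing.
It also fails if it takes over 38 s, if anything falls off the work surface, if the arm or the gripper's body presses on something with over 40 N, if the wrist force passes 120 N, or if a joint passes its speed limit or range.

## Working session

There is one attempt and no reset: what is moved stays moved. The work goes in short steps, Python scripts to look and compute and a tool call to move; the robot and the scene stay as the last step left them, time stands still between calls to the robot, and variables do not carry over. Pictures are saved under pics/ and viewed, and the job is handed in when it is done.

Besides the shell and the picture viewer there is one more tool, called after "Request:" as name(argument=value, ...), one argument or row to a line, values as JSON. send_rows: Moves the arm, as the interface text tells. Its arguments: {"type":"object","properties":{"commands":{"type":"array"},"newtons":{"type":"number"}},"required":["commands"]}

```bash
mkdir -p pics; ls
python3 - <<'E'
from plant import telemetry,cams,job,r
import cv2
print(telemetry.get_state())
for n in("scene","side","wrist"):
    s=cams.snapshot(n);cv2.imwrite(f"pics/{n}0.png",s["image"]);print(n,s["intrinsics"].tolist(),s["world_to_cam"].round(4).tolist())
E
```

```text
pics
{'clock': 0.0, 'q': array([ 1.37276646,  0.68998381, -0.19452659,  1.56634858,  0.15733071,
        0.90251745, -0.21510416]), 'qd': array([-7.10317022e-04, -1.10020824e-03,  6.97394081e-04, -2.97484079e-04,
        9.37807845e-05, -1.12671596e-03,  2.13306131e-04]), 'joint_torque': array([-5.72990721e-04, -5.27572668e+01, -1.26710918e+00, -1.53430635e+01,
       -5.25785610e-02,  6.38637808e-03,  1.48348595e-04]), 'tool_pos': array([ 0.14340108, -0.60766736,  0.23790927]), 'eef_rot': array([-0.70222695, -0.08246428,  0.70248679, -0.08117425]), 'contact_force': array([-0.81596896,  0.378741  , -0.45861442]), 'moment': array([ 0.00384823, -0.00922758, -0.05592511]), 'opening': 0.9983882389189848}
scene [[541.7505119345292, 0.0, 285.9553067619291], [0.0, 541.7505119345292, 205.78428376186767], [0.0, 0.0, 1.0]] [[-0.8046, -0.5937, -0.0131, 0.4144], [-0.2126, 0.3086, -0.9271, 0.219], [0.5545, -0.7432, -0.3745, 0.8349], [0.0, 0.0, 0.0, 1.0]]
side [[514.1506749406032, 0.0, 283.59518733643665], [0.0, 514.1506749406032, 212.20046624746422], [0.0, 0.0, 1.0]] [[-0.9528, -0.3032, -0.0137, 0.4925], [-0.1151, 0.4025, -0.9082, 0.1414], [0.2809, -0.8637, -0.4184, 1.0006], [0.0, 0.0, 0.0, 1.0]]
wrist [[319.77678711851075, 0.0, 279.4638549575436], [0.0, 319.77678711851075, 210.82815512019602], [0.0, 0.0, 1.0]] [[0.2303, -0.9731, -0.0017, -0.6246], [-0.9364, -0.2221, 0.2716, -0.0385], [-0.2646, -0.061, -0.9624, 0.3894], [0.0, 0.0, 0.0, 1.0]]
```

View pics/scene0.png

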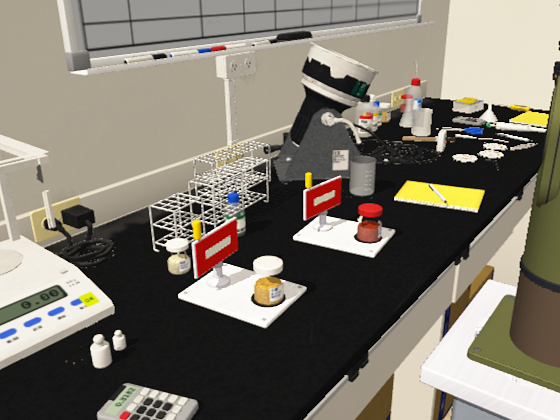

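View pics/side0.png

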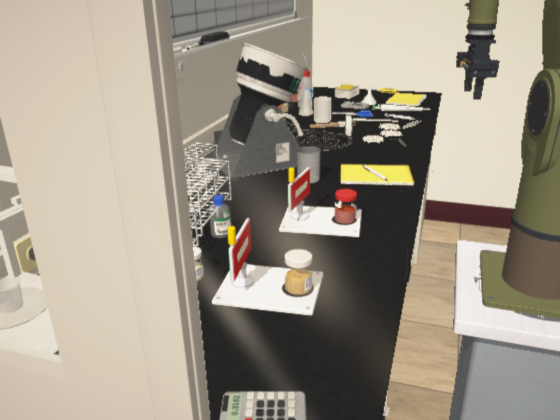

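View pics/wrist0.png

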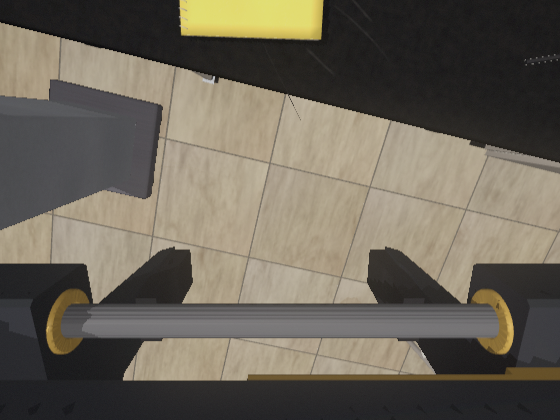

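The red jar's bay is the farther one: lid near (370,211) in scene and (345,195) in side. The knob top is at about (309,174) in scene and (292,170) in side. I'll enlarge both.

Run:
```python
import cv2
a=cv2.imread("pics/scene0.png")[160:260,280:405];cv2.imwrite("pics/sc.png",cv2.resize(a,None,fx=6,fy=6,interpolation=cv2.INTER_CUBIC))
a=cv2.imread("pics/side0.png")[155:245,270:375];cv2.imwrite("pics/si.png",cv2.resize(a,None,fx=6,fy=6,interpolation=cv2.INTER_CUBIC))
```

```text
(no output)
```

View pics/sc.png

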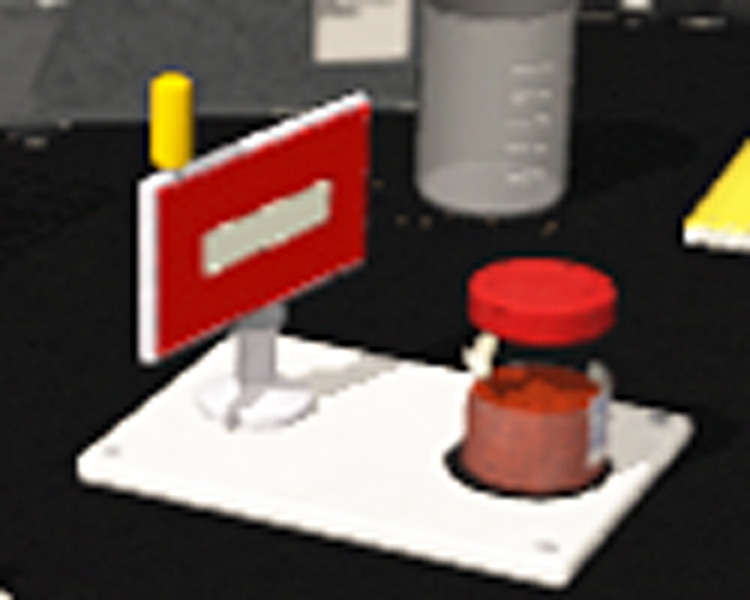

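View pics/si.png

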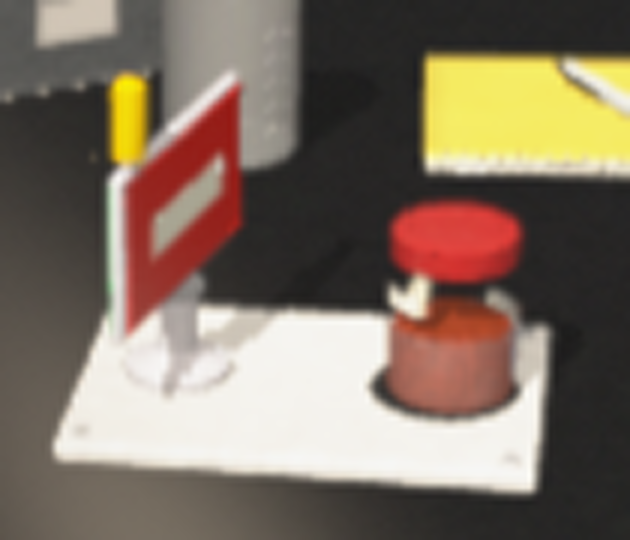

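```bash
cat > fit.py <<'E'
import numpy as np
from plant import cams
from scipy.optimize import least_squares
def bay(p,l): 
    c,s=np.cos(p[2]),np.sin(p[2]); l=np.array(l,float)
    return np.array([p[0]+c*l[0]-s*l[1],p[1]+s*l[0]+c*l[1],l[2]])
def sign(p,l):
    c,s=np.cos(p[3]),np.sin(p[3]); return bay(p,[.055+c*l[0]-s*l[1],s*l[0]+c*l[1],l[2]])
def proj(s,P):
    q=s["world_to_cam"]@np.r_[P,1]; k=s["intrinsics"]@q[:3]; return k[:2]/k[2]
E
cat > f1.py <<'E'
from fit import *
B=lambda *l:(bay,l); S=lambda *l:(sign,l)
A=B(.095,.07,.01);Bc=B(-.095,.07,.01);C=B(-.095,-.07,.01);D=B(.095,-.07,.01);L=B(-.055,0,.082)
kt=S(0,.05,.155);kb=S(0,.05,.122);s1=S(-.004,.065,.12);s2=S(-.004,-.065,.12);s3=S(-.004,-.065,.05);s4=S(-.004,.065,.05)
obs=[("scene",(280,160),[(A,80,463),(Bc,570,575),(C,692,420),(D,250,338),(L,542,284),(kt,172,79),(kb,171,163),(s1,160,187),(s2,368,103),(s3,368,258),(s4,158,355)]),
("side",(270,155),[(A,57,445),(Bc,537,480),(C,550,328),(L,456,230),(kt,128,80),(kb,127,157),(s1,126,186),(s2,240,85),(s3,240,225),(s4,126,333)])]
cs={n:cams.snapshot(n) for n in("scene","side")}
def res(p): return np.concatenate([proj(cs[n],f(p,l))-((np.array([u,v])+.5)/6-.5+o) for n,o,L in obs for (f,l),u,v in L])
r=least_squares(res,[.6,-.2,0,0],loss='soft_l1')
print(r.x.round(4)); print(res(r.x).reshape(-1,2).round(1).tolist())
p=r.x;print("pivot",sign(p,[0,0,.14]),"knob",sign(p,[0,.05,.14]),"jar",bay(p,[-.055,0,.08]))
from plant import telemetry
import cv2
E
python3 f1.py
```

```text
[ 0.4697 -0.1594  0.1331 -0.2205]
[[-0.6, -0.2], [-0.6, -0.8], [0.8, -0.2], [-1.6, -1.4], [-0.6, 0.4], [0.3, 0.6], [0.4, 1.2], [-0.8, 0.4], [0.8, -1.0], [0.1, 1.7], [-0.4, 2.7], [-0.8, -0.8], [0.0, -1.2], [0.2, -0.6], [-0.7, -0.8], [0.5, -0.1], [0.7, 0.5], [0.1, -1.0], [0.6, -2.2], [0.4, 0.4], [0.3, 2.3]]
pivot [ 0.52419767 -0.15206404  0.14      ] knob [ 0.52856083 -0.10225477  0.14      ] jar [ 0.41517047 -0.16666094  0.08      ]
```

```bash
sed -i 's/\.065,\.12)/.061,.115)/g; s/\.065,\.05)/.061,.055)/g' f1.py; python3 f1.py; sed "s/^kt=.*/&\n_b=1/; s/loss='soft_l1'/loss='linear'/" f1.py > f2.py
cat >> f2.py <<'E'
# bay only, sign only
idx=[0,1,2,3,4,11,12,13,14]
q=least_squares(lambda p:res(np.r_[p,0]).reshape(-1,2)[idx].ravel(),[.47,-.16,.13]);print("bay only",q.x)
E
python3 f2.py|tail -1
```

```text
[ 0.4694 -0.1593  0.1321 -0.2466]
[[-0.5, -0.2], [-0.5, -0.7], [0.9, -0.1], [-1.5, -1.4], [-0.5, 0.4], [-0.1, 0.5], [0.0, 1.1], [-0.1, 2.0], [0.4, 1.7], [-0.3, 0.4], [0.2, -0.1], [-0.7, -0.8], [0.1, -1.2], [0.4, -0.6], [-0.6, -0.7], [0.0, -0.2], [0.3, 0.5], [0.2, 0.3], [0.7, 0.3], [0.5, -0.7], [0.4, -0.3]]
pivot [ 0.52393023 -0.1520511   0.14      ] knob [ 0.52964412 -0.10237865  0.14      ] jar [ 0.41488848 -0.16653892  0.08      ]
bay only [ 0.46788371 -0.15759061  0.13093282]
```

Run:
```python
from fit import *
from plant import telemetry
from scipy.spatial.transform import Rotation as R
print(R.from_quat(telemetry.get_state()["eef_rot"]).as_matrix().round(3))
s=cams.snapshot("scene")
M=s["world_to_cam"];Ki=np.linalg.inv(s["intrinsics"])
for u,v in [(282,178),(355,190),(370,192),(400,195),(270,205),(238,232),(180,270)]:
    d=M[:3,:3].T@(Ki@[u,v,1]); o=-M[:3,:3].T@M[:3,3]; print(u,v,(o-d*o[2]/d[2]).round(3))
```

```text
[[ 0.     0.23  -0.973]
 [ 0.    -0.973 -0.23 ]
 [-1.    -0.    -0.   ]]
282 178 [ 0.828 -0.404  0.   ]
355 190 [ 0.601 -0.437  0.   ]
370 192 [ 0.559 -0.446  0.   ]
400 195 [ 0.482 -0.471  0.   ]
270 205 [ 0.726 -0.216  0.   ]
238 232 [ 0.684 -0.043  0.   ]
180 270 [0.66 0.16 0.  ]
```

Request:
send_rows(
  commands=[0.1,0.16,0,0,0,0,0,0.12,0.16,0,0,0,0,0,0.12,0.16,0,0,0,0,0,0.12,0.16,0,0,0,0,0,0.12,0.16,0,0,0,0,0,0.12,0.16,0,0,0,0,0,0.12,0.16,0,0,0,0,0,0.12,0.16,0,0,0,0,0,0.12,0.16,0,0,0,0,0,0.12,0.16,0,0,0,0,0,0.12,0.16,0,0,0,0,0,0,0,0,0,0,0,0],
  newtons=20,
)

```text
clock: 1.7
tool_pos: [0.4692, -0.1626, 0.2408]
eef_rot: [0.705, 0.077, -0.7, 0.083]
contact_force: [-0.4, 0.2, -0.6]
opening: 1.0
```

Run:
```python
from plant import telemetry,cams
import cv2
s=telemetry.get_state();print(s["clock"],s["tool_pos"],s["eef_rot"],s["q"])
s=cams.snapshot("wrist");cv2.imwrite("pics/w1.png",s["image"])
```

```text
1.7 [ 0.46915193 -0.16258832  0.24082501] [ 0.70544859  0.07716002 -0.69969305  0.08257269] [ 0.32523601  0.5154873  -0.13418791  1.95428243  0.11416886  0.66869504
 -1.22513402]
```

View pics/w1.png

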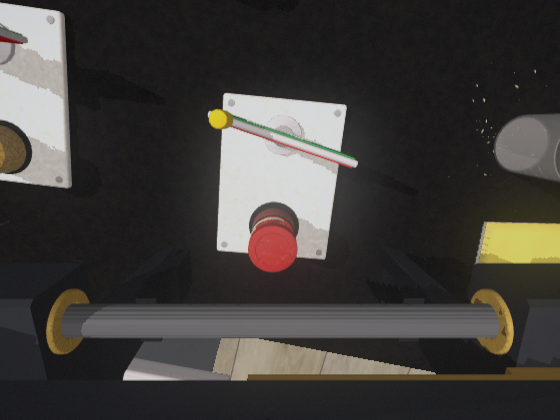

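The wrist view shows bay A in full: corners near (224,95), (346,105), (326,259) and (217,252), knob top near (219,119). The sign is clearly not square at the start. I'll enlarge and refit.

Run:
```python
import cv2
a=cv2.imread("pics/w1.png")[85:275,205:370];cv2.imwrite("pics/w1c.png",cv2.resize(a[:100],None,fx=4.5,fy=4.5,interpolation=cv2.INTER_CUBIC));cv2.imwrite("pics/w1d.png",cv2.resize(a[100:],None,fx=4.5,fy=4.5,interpolation=cv2.INTER_CUBIC))
```

```text
(no output)
```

View pics/w1c.png

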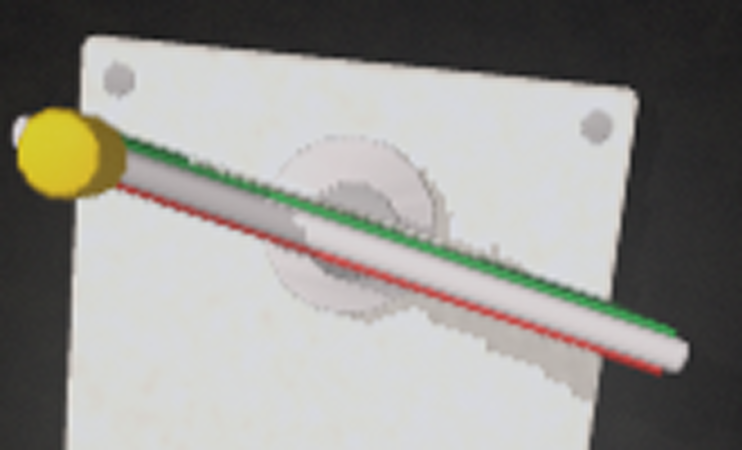

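View pics/w1d.png

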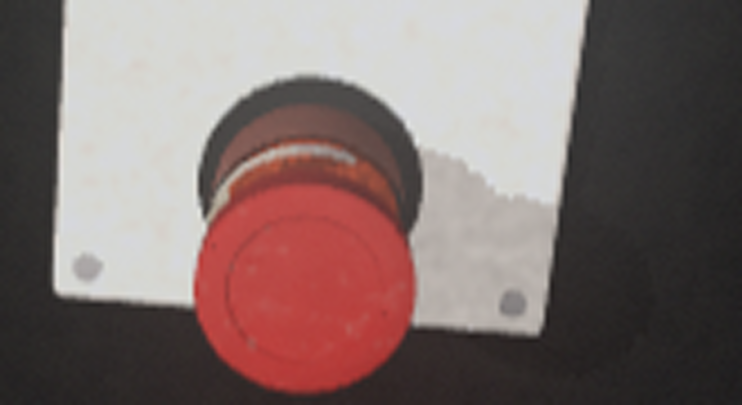

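```bash
cat > f3.py <<'E'
from fit import *
import sys
B=lambda *l:(bay,l); S=lambda *l:(sign,l)
A=B(.095,.07,.01);Bc=B(-.095,.07,.01);C=B(-.095,-.07,.01);D=B(.095,-.07,.01);L=B(-.055,0,.082)
pts=[(A,83,36),(D,637,89),(C,543,335+450),(Bc,53,295+450),(L,305,286+450),(S(0,.05,.155),58,153),(S(0,-.065,.12),686,352),(S(0,.065,.12),17,131)]
c=cams.snapshot("wrist")
def res(p): return np.concatenate([proj(c,f(p,l))-((np.array([u,v])+.5)/4.5-.5+[205,85]) for (f,l),u,v in pts])
r=least_squares(res,[.47,-.16,.13,-.2]);p=r.x
print(p.round(4),"\n",res(p).reshape(-1,2).round(1).tolist())
print("pivot",sign(p,[0,0,.14]),"knob",sign(p,[0,.05,.14]))
E
python3 f3.py
```

```text
[ 0.4669 -0.1665  0.1312 -0.2247] 
 [[-0.7, -1.1], [1.2, -0.6], [0.2, 0.4], [-0.6, 0.4], [0.7, -1.0], [-0.1, 0.7], [1.1, 1.3], [-1.5, -0.2]]
pivot [ 0.52143741 -0.15934446  0.14      ] knob [ 0.52610355 -0.10956267  0.14      ]
```

Request:
send_rows(
  commands=[0.12,0.12,0,0,0,0,0,0.11,0.11,-0.1,0,0,0,0,0,0,-0.14,0,0,0,0,0,0,0,0,0,0,0],
)

```text
clock: 2.2
tool_pos: [0.521, -0.1191, 0.1801]
eef_rot: [0.704, 0.065, -0.703, 0.077]
contact_force: [-1.0, 0.0, 0.1]
opening: 1.0
```

```bash
cat > snap.py <<'E'
import sys,cv2
from plant import telemetry,cams
t=sys.argv[1]
for n in("wrist","scene","side"):
    s=cams.snapshot(n)["image"];cv2.imwrite(f"pics/{n}{t}.png",s if n=="wrist" else cv2.resize(s[110:250,250:450] if n=="scene" else s[110:250,230:430],None,fx=4,fy=4,interpolation=cv2.INTER_CUBIC))
s=telemetry.get_state();print(s["clock"],s["tool_pos"],s["contact_force"],s["opening"],s["q"])
E
python3 snap.py 2
```

```text
2.35 [ 0.52406844 -0.11953759  0.18431846] [0.26229587 0.4888064  1.16709311] 0.9970228600755511 [ 0.18765126  0.64490073 -0.09477114  1.90508367  0.13132304  0.58264217
 -1.36719042]
```

View pics/wrist2.png

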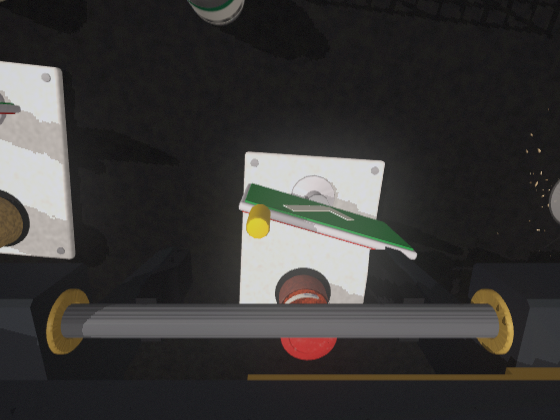

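View pics/scene2.png

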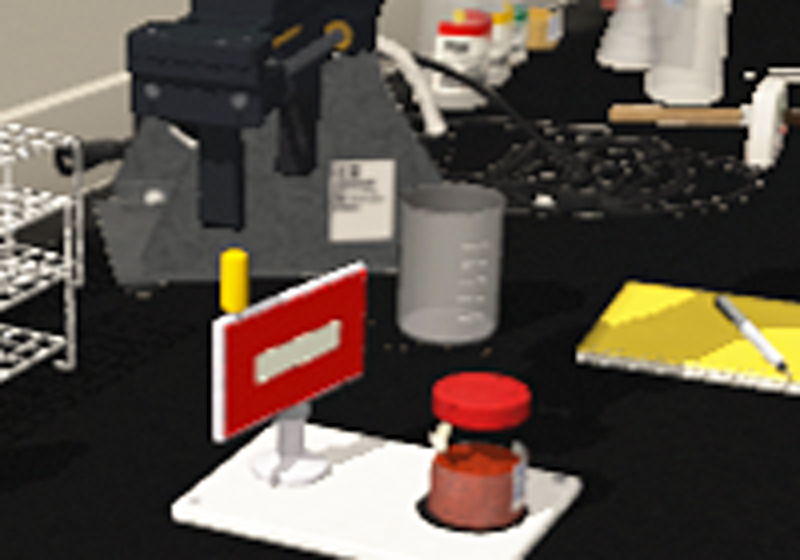

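View pics/side2.png

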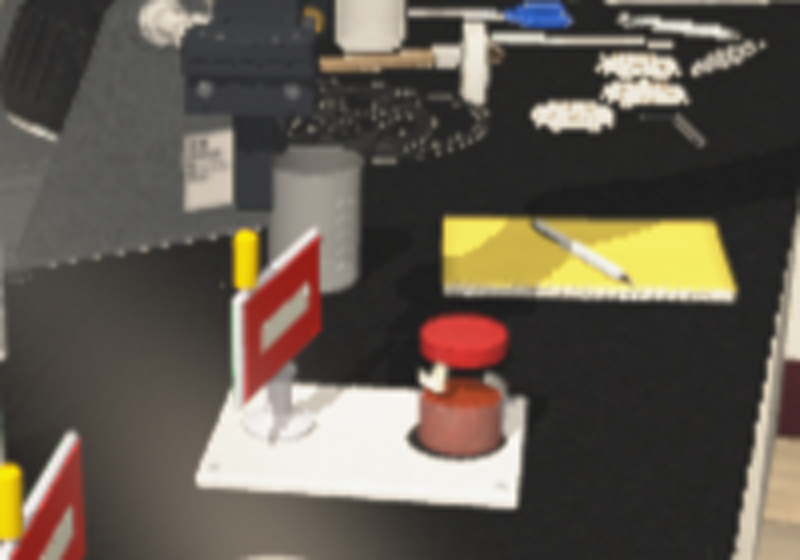

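```bash
cat > back.py <<'E'
from fit import *
def back(n,u,v,z):
    s=cams.snapshot(n) if isinstance(n,str) else n
    M=s["world_to_cam"];d=M[:3,:3].T@np.linalg.inv(s["intrinsics"])@[u,v,1];o=-M[:3,:3].T@M[:3,3];return (o+d*(z-o[2])/d[2]).round(4)
E
python3 - <<'E'
from back import *
from plant import telemetry
from scipy.spatial.transform import Rotation as R
w=cams.snapshot("wrist")
print("wrist knob",back(w,258,228,.155))
st=telemetry.get_state();p=st["tool_pos"];print(p,st["eef_rot"])
m=R.from_quat(st["eef_rot"]).as_matrix();print(m.round(3))
for n in("scene","side","wrist"):
    s=cams.snapshot(n)
    o=np.array({"scene":(250,110),"side":(230,110),"wrist":(0,0)}[n]);k=1 if n=="wrist" else 4
    for e in(-.044,-.0615,.044,.0615): print(n,e,((proj(s,p+m[:,1]*e)-o+.5)*k).round(0))
# knob by triangulation of scene & side
f=lambda P:np.r_[proj(cams.snapshot("scene"),P)-((np.array([234,251])+.5)/4-.5+[250,110]),proj(cams.snapshot("side"),P)-((np.array([246,232])+.5)/4-.5+[230,110])]
S=[cams.snapshot("scene"),cams.snapshot("side")]
f=lambda P:np.r_[proj(S[0],P)-((np.array([234,252])+.5)/4-.5+[250,110]),proj(S[1],P)-((np.array([246,233])+.5)/4-.5+[230,110])]
q=least_squares(f,[.53,-.1,.15]);print("tri",q.x,q.fun)
E
```

```text
wrist knob [ 0.5313 -0.1065  0.155 ]
[ 0.52433967 -0.11941976  0.18469248] [ 0.70791501  0.06443212 -0.69909408  0.07728078]
[[ 0.014  0.199 -0.98 ]
 [-0.017 -0.98  -0.2  ]
 [-1.     0.019 -0.011]]
scene -0.044 [229. 220.]
scene -0.0615 [215. 230.]
scene 0.044 [292. 171.]
scene 0.0615 [303. 163.]
side -0.044 [256. 201.]
side -0.0615 [253. 212.]
side 0.044 [269. 150.]
side 0.0615 [272. 141.]
wrist -0.044 [192. 266.]
wrist -0.0615 [157. 266.]
wrist 0.044 [368. 266.]
wrist 0.0615 [403. 266.]
tri [ 0.5286724  -0.10068533  0.15621039] [-0.04288689  0.34167539  0.00616454 -0.37051562]
```

Request:
send_rows(
  commands=[0.023,0.058,0,0.011,0.009,0,0,0,0,0,0,0,0,0],
)

```text
clock: 2.85
tool_pos: [0.5304, -0.1039, 0.1853]
eef_rot: [0.704, 0.072, -0.703, 0.071]
contact_force: [0.5, 0.7, 0.0]
opening: 0.996
```

Request:
send_rows(
  commands=[0,0,-0.11,0,0,0,0,0,0,-0.1,0,0,0,0,0,0,0,0,0,0,0],
)

```text
clock: 3.15
tool_pos: [0.531, -0.1059, 0.1333]
eef_rot: [0.705, 0.07, -0.702, 0.072]
contact_force: [-0.7, 0.6, 0.1]
opening: 1.004
```

```bash
python3 snap.py 3
```

```text
3.3 [ 0.53335724 -0.10596994  0.1361122 ] [ 0.73463522 -0.12415971  0.29996643] 1.0002178930931422 [ 0.16639106  0.73019071 -0.09189862  1.91863097  0.13275687  0.4870374
 -1.38897795]
```

View pics/scene3.png

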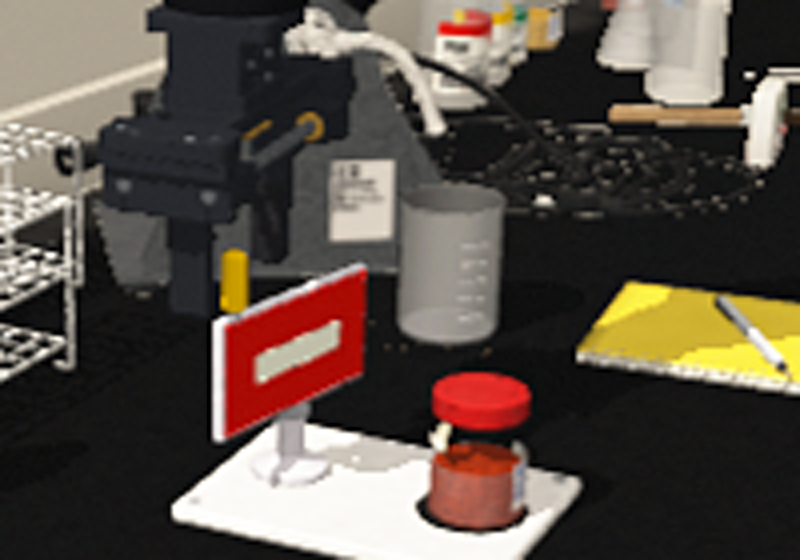

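View pics/wrist3.png

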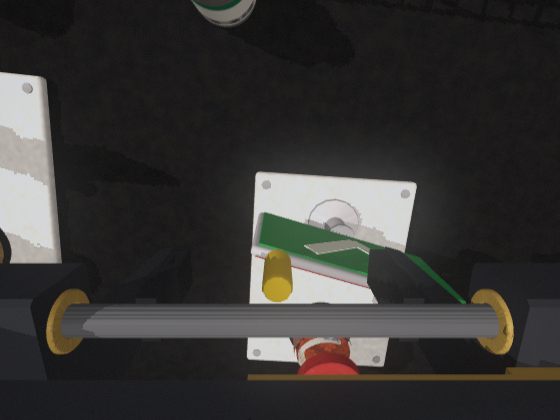

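Request:
send_rows(
  commands=[-0.012,0,-0.02,0,0,0,0,0,0,0,0,0,0,0,0,0,0,0,0,0,1,0,0,0,0,0,0,1,0,0,0,0,0,0,1,0,0,0,0,0,0,1,0,0,0,0,0,0,1,0,0,0,0,0,0,1,0,0,0,0,0,0,1],
  newtons=12,
)

```text
clock: 4.2
tool_pos: [0.5321, -0.1067, 0.1344]
eef_rot: [0.71, 0.069, -0.697, 0.072]
contact_force: [0.4, 0.2, -0.8]
opening: 0.39
```

```bash
python3 snap.py 4
```

```text
4.35 [ 0.53210601 -0.10666876  0.13439707] [ 1.0294696  -0.51371077  0.01995935] 0.25337130443130934 [ 0.16640306  0.73022731 -0.0896239   1.92927999  0.13506121  0.46981272
 -1.3904046 ]
```

View pics/scene4.png

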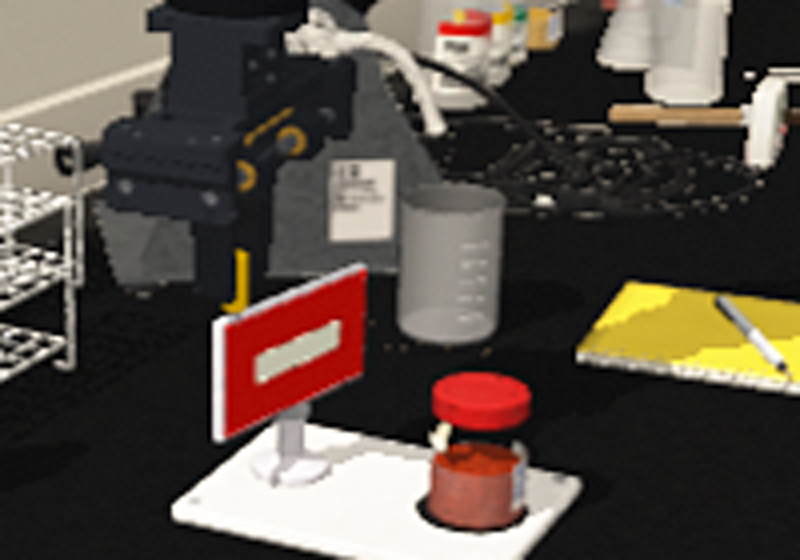

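View pics/side4.png

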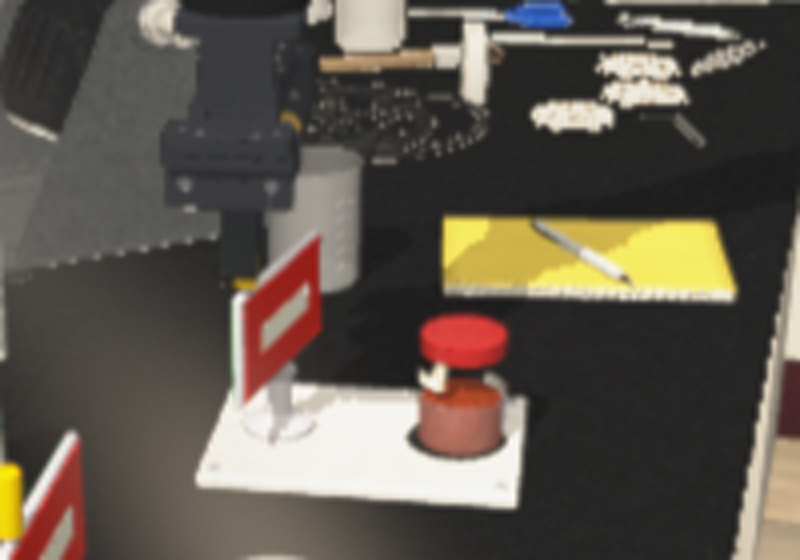

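View pics/wrist4.png

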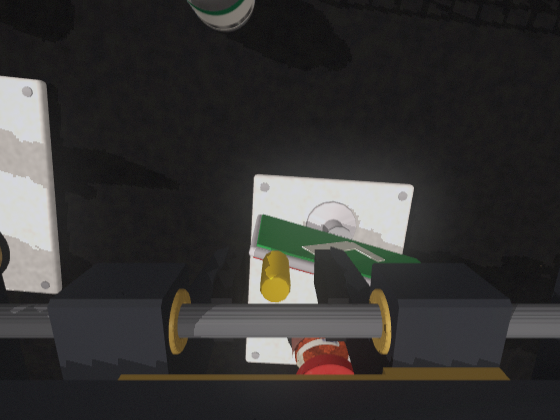

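Request:
send_rows(
  commands=[0,0,0,0,0,0,1,0,0,0,0,0,0,1,0,0,0,0,0,0,1,0,0,0,0,0,0,1],
)

```text
clock: 4.75
tool_pos: [0.5321, -0.1055, 0.1343]
eef_rot: [0.71, 0.07, -0.697, 0.072]
contact_force: [1.2, 0.6, -0.5]
opening: 0.156
```

```bash
python3 snap.py 5
```

```text
4.9 [ 0.53216835 -0.10552     0.13437322] [-0.32426801  1.29299633  0.99473492] 0.14993795326495757 [ 0.16598614  0.73023067 -0.09111645  1.92942082  0.13429399  0.46988259
 -1.39038676]
```

View pics/wrist5.png

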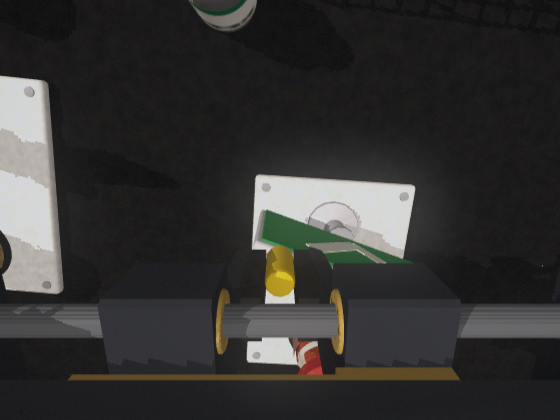

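Request:
send_rows(
  commands=[-0.056,-0.002,0,0,0,0,1,-0.053,-0.017,0,0,0,0,1,-0.046,-0.031,0,0,0,0,1,-0.036,-0.043,0,0,0,0,1,0,0,0,0,0,0,1],
)

```text
clock: 5.4
tool_pos: [0.4828, -0.1269, 0.1343]
eef_rot: [0.71, 0.072, -0.697, 0.072]
contact_force: [-1.2, -0.3, -0.1]
opening: 0.153
```

```bash
python3 snap.py 6; python3 -c "
from plant import telemetry as t
from scipy.spatial.transform import Rotation as R
print(R.from_quat(t.get_state()['eef_rot']).as_matrix().round(3))"
```

```text
5.55 [ 0.48435224 -0.12480962  0.13429493] [-2.7504185   1.08083428  2.8552878 ] 0.1517905467631977 [ 0.225424    0.69539157 -0.09854363  2.05265706  0.15331288  0.381533
 -1.35539145]
[[ 0.019  0.206 -0.978]
 [ 0.003 -0.979 -0.206]
 [-1.     0.001 -0.019]]
```

View pics/scene6.png

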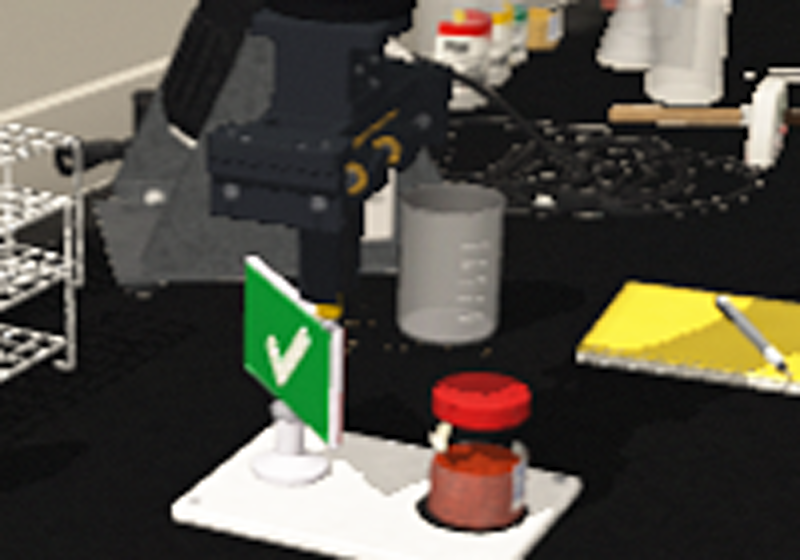

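Request:
send_rows(
  commands=[-0.024,-0.05,0,0,0,0,1,-0.012,-0.054,0,0,0,0,1,0.004,-0.056,0,0,0,0,1,0.019,-0.052,0,0,0,0,1,0,0,0,0,0,0,1],
)

```text
clock: 6.05
tool_pos: [0.4802, -0.1785, 0.1343]
eef_rot: [0.708, 0.075, -0.698, 0.073]
contact_force: [-0.6, -1.6, 1.2]
opening: 0.149
```

```bash
python3 snap.py 7
```

```text
6.2 [ 0.47901718 -0.17614998  0.13430212] [-2.06063689 -1.29101799  1.51095798] 0.15392983937135662 [ 0.34409192  0.7059206  -0.12384561  2.01483733  0.17637327  0.41971588
 -1.26877667]
```

Request:
send_rows(
  commands=[0.027,-0.043,0,0,0,0,1,0.037,-0.035,0,0,0,0,1,0.044,-0.024,0,0,0,0,1,0.049,-0.012,0,0,0,0,1,0.05,0,0,0,0,0,1,0,0,0,0,0,0,1],
)

```text
clock: 6.8
tool_pos: [0.5314, -0.2043, 0.1344]
eef_rot: [0.706, 0.078, -0.699, 0.076]
contact_force: [0.6, -1.7, 0.2]
opening: 0.154
```

```bash
python3 snap.py 8
```

```text
6.95 [ 0.52899774 -0.20455587  0.1344098 ] [ 0.65761579 -2.44811184 -0.46795508] 0.15298127613096826 [ 0.37253007  0.75768785 -0.1385777   1.84168678  0.17280779  0.54828612
 -1.23037303]
```

View pics/wrist8.png

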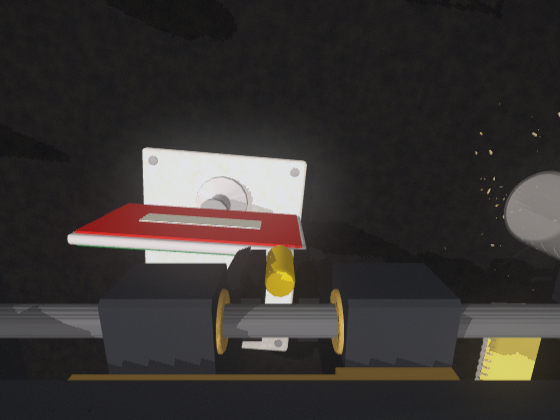

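View pics/scene8.png

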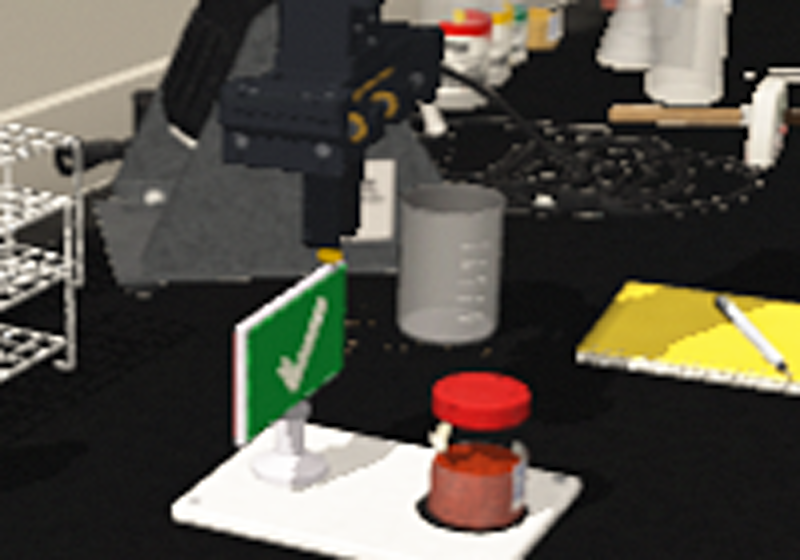

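Wrist view: the bay's back edge runs (143,149)→(305,161) and the sign's top edge (70,239)→(303,245), so the sign is about 2.5° short. I'll nudge +x a little, then look from above before letting go of the area.

Request:
send_rows(
  commands=[0.014,0,0,0,0,0,1,0,0,0,0,0,0,1,0,0,0,0,0,0,1],
)

```text
clock: 7.25
tool_pos: [0.5315, -0.2043, 0.1344]
eef_rot: [0.705, 0.078, -0.701, 0.075]
contact_force: [0.4, -3.2, -0.7]
opening: 0.152
```

```bash
python3 snap.py 9
```

```text
7.4 [ 0.53148256 -0.20421806  0.1343981 ] [-0.73225447 -2.11755059 -0.99273675] 0.15290950397306308 [ 0.37041489  0.76019475 -0.13870858  1.83382446  0.17210719  0.55490482
 -1.23097373]
```

View pics/wrist9.png

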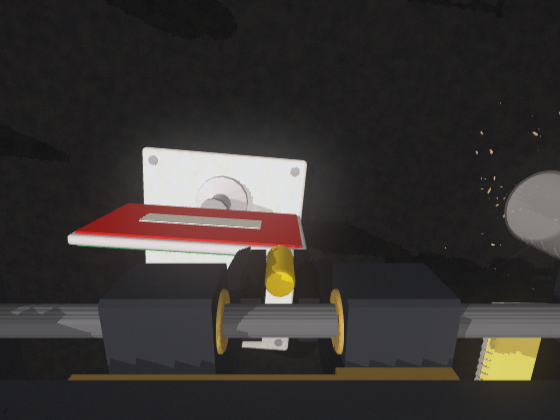

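Run:
```python
import cv2
for k in (8,9):
    a=cv2.imread(f"pics/wrist{k}.png")[140:265,60:320];cv2.imwrite(f"pics/w{k}c.png",cv2.resize(a,None,fx=3,fy=3,interpolation=cv2.INTER_CUBIC))
```

```text
(no output)
```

View pics/w9c.png

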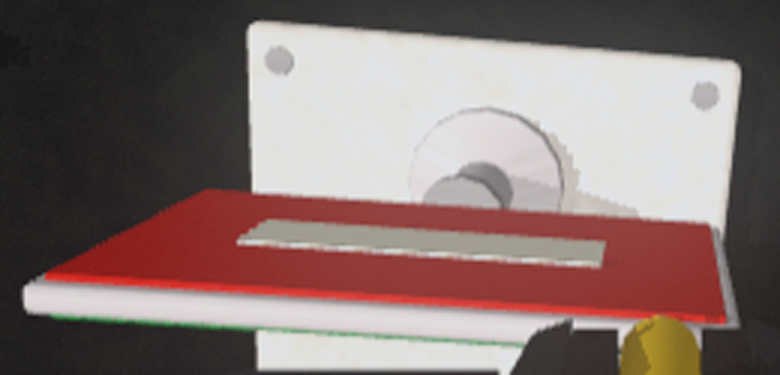

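View pics/w8c.png

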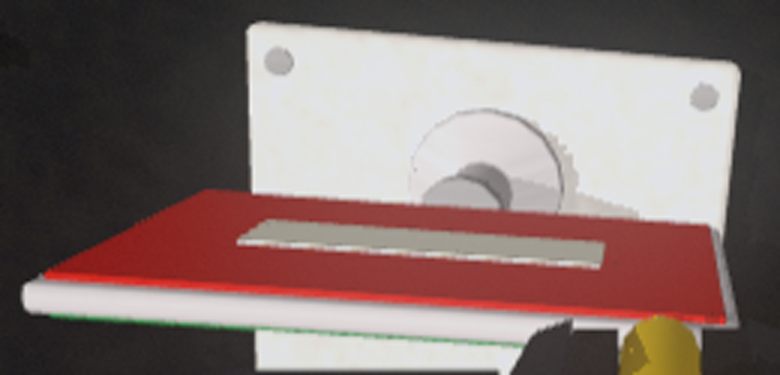

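Run:
```python
from back import *
w=cams.snapshot("wrist")
g=lambda u,v,z:back(w,(u+.5)/3-.5+60,(v+.5)/3-.5+140,z)
def ang(a,b): d=(b-a)[:2]; return np.degrees(np.arctan2(d[0],-d[1])),np.linalg.norm(d)
print(ang(g(257,20.5,.01),g(733,62,.01)),"bay")
print(ang(g(45,278,.12),g(725,322,.12)),"red top edge")
print(ang(g(213,189,.05),g(712,226,.05)),"red bottom edge")
print(g(45,278,.12),g(725,322,.12),g(257,20.5,.01),g(733,62,.01))
```

```text
(np.float64(7.514959228520949), np.float64(0.13304273749438564)) bay
(np.float64(8.537775697129229), np.float64(0.12124359776911933)) red top edge
(np.float64(8.038929333453634), np.float64(0.12442266674525183)) red bottom edge
[ 0.5197 -0.0955  0.12  ] [ 0.5377 -0.2154  0.12  ] [ 0.5554 -0.0846  0.01  ] [ 0.5728 -0.2165  0.01  ]
```

Request:
send_rows(
  commands=[0,0,0,0,0,0,0,0,0,0,0,0,0,0,0,0,0,0,0,0,0,0,0,0,0,0,0,0,0,0,0,0,0,0,0,0,0,0,0,0,0,0,0,0,0.1,0,0,0,0,0,0,0.15,0,0,0,0,0,0,0.15,0,0,0,0,-0.1,0.12,0,0,0,0,0,-0.1,0,0,0,0,0,0,0,0,0,0,0,0,0],
)

```text
clock: 8.65
tool_pos: [0.4798, -0.17, 0.2377]
eef_rot: [0.705, 0.08, -0.701, 0.074]
contact_force: [-0.1, -0.5, 0.2]
opening: 0.997
```

```bash
python3 snap.py 10;sleep 0; python3 snap.py 11
python3 - <<'E'
import cv2
a=cv2.imread("pics/wrist11.png");cv2.imwrite("pics/w11.png",a)
E
```

```text
8.8 [ 0.48371271 -0.16946302  0.23723268] [ 0.2274711  -0.01342218  0.5108767 ] 1.0027409677206933 [ 0.36935956  0.54421736 -0.18045729  1.90714562  0.12851427  0.695684
 -1.2350789 ]
8.95 [ 0.48356116 -0.16965735  0.23672644] [-0.43335565 -0.71994921 -0.30274229] 1.0052646996662111 [ 0.36943775  0.5452461  -0.18011059  1.90702154  0.12861613  0.69583556
 -1.23504838]
```

View pics/wrist11.png

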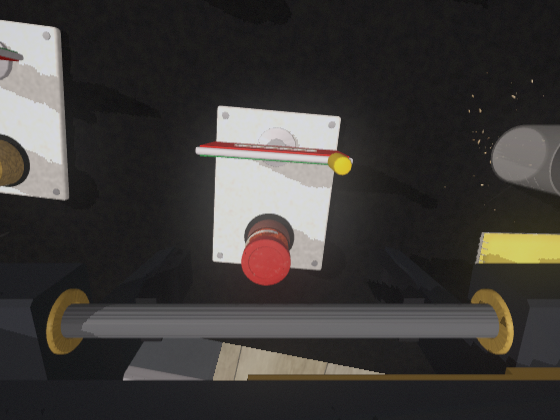

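View pics/scene11.png

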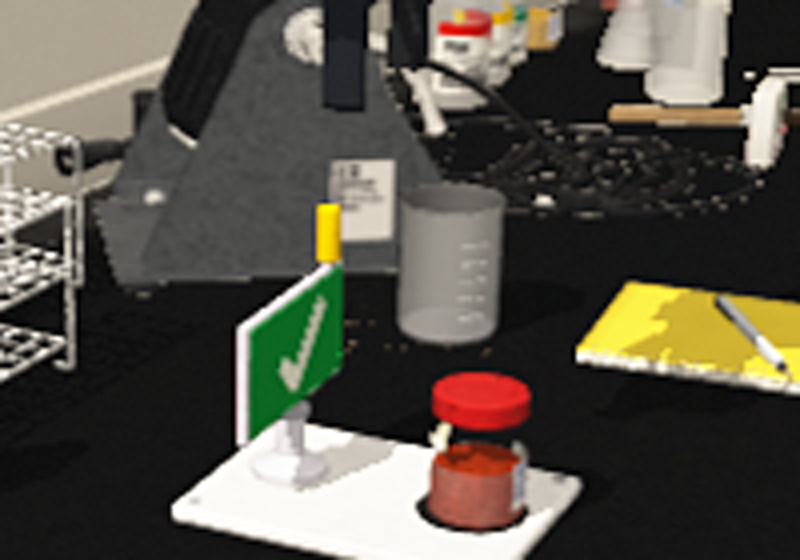

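The sign is released and shows green to the front, with its knob at the -y end (340,164). I'll measure its angle against the bay's edges.

Run:
```python
import cv2
a=cv2.imread("pics/wrist11.png")[98:182,188:364];cv2.imwrite("pics/w11c.png",cv2.resize(a,None,fx=4.5,fy=4.5,interpolation=cv2.INTER_CUBIC))
```

```text
(no output)
```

View pics/w11c.png

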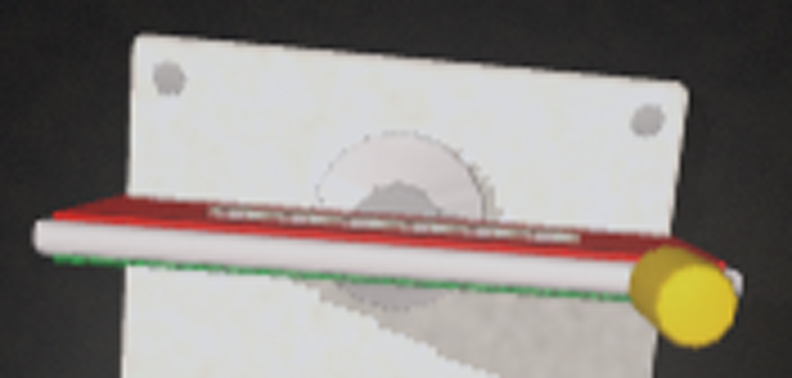

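Run:
```python
from back import *
w=cams.snapshot("wrist")
g=lambda u,v,z:back(w,(u+.5)/4.5-.5+188,(v+.5)/4.5-.5+98,z)
def ang(a,b): d=(b-a)[:2]; return np.degrees(np.arctan2(d[0],-d[1])).round(2)
print("bay edge",ang(g(145,35,.01),g(680,82,.01)),"screws",ang(g(169,78,.01),g(648,120,.01)))
print("red edge",ang(g(55,217,.12),g(630,257,.12)),"green edge",ang(g(55,260,.12),g(625,298,.12)))
print("from fixed cams pivot->knob", [back(n,*uv,.155) for n,uv in (("scene",(250+328.5/4,110+208/4)),)])
```

```text
bay edge 7.77 screws 7.76
red edge 8.74 green edge 8.86
from fixed cams pivot->knob [array([ 0.5296, -0.198 ,  0.155 ])]
```

```bash
python3 -c "
from plant import job
print(job.finish_job())"
```

```text
the job is handed in; nothing more can be done
None
```

The sign on the red-lidded jar's bay is turned half a turn, with its green face towards the jar and the robot. I gripped its knob, swung it counter-clockwise round the front of the pivot, let go and backed off to about z = 0.24 m. I then handed the job in at about 9 s, well inside the 38 s limit.

- **Squareness:** after release, the wrist camera put the sign about 1° from square: sign edges at 8.7–8.9°, bay back edge at 7.8°. One scene-camera point on the knob gave a rough 7°, which is consistent.
- **Start angle:** the sign was not square to begin with, about -0.23 rad off. I therefore set the final angle against the bay's edges rather than by a plain half turn.
- **Forces:** wrist force readings while turning stayed at about 4 N or less.
- **Other sign:** the arm never came near it, and the part visible in the last wrist picture looked unchanged. I did not measure its angle.
- **Disagreement:** the first wrist-camera fit and the fixed cameras differed by about 7 mm in y on where the bay stands. I worked from a value between the two, and the arc the arm followed while turning agreed with it.

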